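Size a turned knob in the stepped bore gauge

ROBOT

A 6-joint arm with a two-finger parallel gripper is mounted at the origin on the work surface. World frame = base frame: x ahead of the robot, y to its left, z up, the work surface at z = 0. Lengths are in m, angles in rad, forces in N, time in s.
With the tool pointing down it reaches from about 0.275 to 0.875 m from the base axis. Payload 12.5 kg.
Tool frame: the origin (TCP) lies on the centre line of the jaws, within the pads' length; the fingertips stand r.finger_overhang ahead of it and the grasp point (between the pads) lies 3 mm ahead of it (r.finger_overhang is the distance from the TCP to the fingertips, in m); z points along the fingers, y is the line along which they close (so a half turn about z gives the same grasp; the last joint's range is limited). The gripper opens to 85 mm and grips with 20 to 120 N. Pads are 22 mm wide; open, the fingers measure 114 mm over their backs; the gripper's body (76 mm by 85 mm) begins 54 mm behind the grasp point. The pads swing forward as they close: fully open they stand 13 mm farther back than shut.
Start: joints at [-1.319, 0.351, 1.652, -0, 1.139, -0.085], TCP at [0.182, -0.519, 0.253] pointing down, gripper open.
Joint ranges: [-2.75, 2.75], [-0.79, 2.1], [0.01, 2.65], [-1.57, 4.71], [0.07, 3.14], [-2.87, 2.87]. Speed limits (rad/s): [2.22, 2.22, 2.79, 3.14, 3.14, 3.14].

INTERFACE

Orientations are given as a unit quaternion [x, y, z, w].
In Python, from cell import r, optics gives the robot as it stands. The module is installed in compiled form; this text tells all that it offers. Calls block until the motion is done:
- r.move_to(position, orientation): joint-space move of the TCP to a pose.
- r.move_linear(position, rot=None, vel=0.15): straight line of the TCP; rot=None keeps the orientation; vel is the mean speed in m/s.
- r.set_joints(angles): joint-space move.
- r.set_gripper(opening, squeeze=None): opening from 0.0 (shut) to 1.0 (fully open); squeeze is the grip in N (None keeps the last); returns when the fingers have stopped.
- r.sleep(seconds).
- r.inverse_kinematics(position, orientation): joint angles nearest the present ones, or None.
- optics.get_image(name): name is "side" or "top"; returns a dict with "pixels" (384x512x3 uint8, red, green, blue), "depth" (384x512 float32, m along the optical axis (not along the pixel's ray), 0 where there is no reading), "fx", "fy", "cx", "cy" (pixels), "camera_from_world" (4x4, takes a point from world to camera coordinates). Camera axes: x right, y down, z forward; pixel columns grow to the right and rows downward; lengths in m; the calibration is good to about 2 mm. A picture is of the moment at which its call begins.
A pose or a line that the arm cannot do raises r.PlanningError and nothing moves.
- r.hand_in(): hands the job in; it is judged then, once.
Readings, each from a call of its own:
- r.current_t(): time.
- r.current_q(): joint angles.
- r.current_qvel(): joint speeds.
- r.current_effort(): joint torques, N m.
- r.current_tool_pos(): TCP position.
- r.current_ee_rot(): TCP orientation.
- r.current_contact_force(): force on the tool from outside, world axes, zero at the start.
- r.current_torque(): the same for the moment, N m.
- r.current_opening(): opening from 0.0 (shut) to 1.0 (fully open).
- r.current_finger_force(): force on a finger pad.
Only numpy, scipy, OpenCV 4.12 (cv2) and the standard library are available. Lean on these libraries where they do the work, as an engineer would, in place of code of your own. Each camera call takes 0.05 s, during which the arm holds its last target. There are 200 camera calls.

TASK

Find out which bore the turned knob on the cork pad needs: try its tenon in the stepped gauge, starting at the smallest (lowest) step and going up one step at a time without skipping, setting it squarely on each bore and pressing only gently, until it enters. In the first bore that takes it, lower the knob by hand until its shoulder sits down on the step, then let go and leave it there. Leave the two knobs in the tray and the other things on the bench as they are.

Things in the scene. Friction and masses are not known exactly. Their poses are not given: they have to be found in the camera images.
- gauge: white nylon gauge block on a dark base fixed to the bench: three treads like a stair rising along its +y, each 64 (x) by 46 mm (y), 42, 50 and 58 mm high, a bore in each; marks on its sides: yellow lowest, orange, red highest. Origin: centre of underside. Rubber feet: the block sinks straight down 1 mm per 3 N, at most 7 mm, then is hard; over 22 N between knob and gauge is forcing
- step0 (a point): centre of the bore's mouth in the lowest tread of the gauge, 42 mm above the bench; bore 23.5 mm diameter, 24 mm deep, mouth chamfered 1 mm; z up out of the bore. Admits only the 22 mm tenon
- step1 (a point): centre of the bore's mouth in the middle tread of the gauge, 50 mm above the bench; bore 26.5 mm diameter, 24 mm deep, mouth chamfered 1 mm; z up out of the bore. Admits the 22 and 25 mm tenons
- step2 (a point): centre of the bore's mouth in the highest tread of the gauge, 58 mm above the bench; bore 29.5 mm diameter, 24 mm deep, mouth chamfered 1 mm; z up out of the bore. Admits all three tenons
- pad: square cork pad fixed to the bench, 80 by 80 by 4 mm; the knob to be sized stands on it. Origin: centre of its underside
- tray: blue open tray fixed to the bench, 160 mm (x) by 85 mm (y) by 22 mm high, walls and floor 4 mm; holds the two other knobs. Origin: centre of its underside
- knob_a: turned wooden knob, one of three look-alikes, standing upright; which one stands on the cork pad changes, the other two stand in the tray. Dark round grip 30 mm diameter, 24 to 58 mm above the foot; shoulder flange 38 mm diameter, 18 to 24 mm; below it the paler tenon, 18 mm long. Origin: centre of the tenon's foot; z up. About 60 g
- knob_b: look-alike of knob_a, same origin and axes. The three tenons are 22, 25 and 28 mm in diameter, but which knob has which is not known
- knob_c: look-alike of knob_a and knob_b, same origin and axes; its tenon is also one of 22, 25 or 28 mm, not known which
- sander: green electric sander, about 200 by 95 by 90 mm, bystander; origin: centre of its underside
- hammer: hammer lying on the bench, bystander; origin on its underside
- screwdriver: red-handled screwdriver lying on the bench, bystander; origin on its underside
- tin: closed paint tin, blue band, 84 mm diameter, 104 mm high, bystander; origin: centre of its underside
- sanding_block: cork sanding block 102 by 62 by 32 mm, bystander; origin: centre of its underside
- tape: yellow and black tape measure 70 by 38 by 62 mm, bystander; origin: centre of its underside
Things that resemble listed ones, but are neither listed nor needed, are in the scene too. What is shaped like the knob_b but turquoise is not meant.

How it is judged:
On the way, in this order (a step that is already met when the one before it is completed fails the run):
1. the knob from the pad is tried in the lowest bore: tenon foot down on (or into) its mouth, within 5 mm of centre (((horizontal distance between knob_a and step0 below 0.005 m and z of knob_a in the frame of step0 below 0.0015 m) or (horizontal distance between knob_b and step0 below 0.005 m and z of knob_b in the frame of step0 below 0.0015 m and contact force between knob_b and gauge above 0.5 N) or (horizontal distance between knob_c and step0 below 0.005 m and z of knob_c in the frame of step0 below 0.0015 m and contact force between knob_c and gauge above 0.5 N))), for 0.03 s.
2. it is lowered home in the lowest bore if that takes it; otherwise it is tried in the middle bore (((horizontal distance between knob_a and step0 below 0.003 m and z of knob_a in the frame of step0 below -0.0155 m and angle between knob_a's own z axis and vertical below 0.08 rad and contact force between knob_a and the fingers above 0.2 N) or (horizontal distance between knob_b and step1 below 0.005 m and z of knob_b in the frame of step1 below 0.0015 m) or (horizontal distance between knob_c and step1 below 0.005 m and z of knob_c in the frame of step1 below 0.0015 m and contact force between knob_c and gauge above 0.5 N))), for 0.03 s.
3. if home in the lowest bore it is let go; otherwise it is lowered home in the middle bore if that takes it; otherwise it is tried in the highest bore (((horizontal distance between knob_a and step0 below 0.003 m and z of knob_a in the frame of step0 below -0.0155 m and angle between knob_a's own z axis and vertical below 0.08 rad and contact force between knob_a and the fingers below 0.2 N) or (horizontal distance between knob_b and step1 below 0.003 m and z of knob_b in the frame of step1 below -0.0155 m and angle between knob_b's own z axis and vertical below 0.08 rad and contact force between knob_b and the fingers above 0.2 N) or (horizontal distance between knob_c and step2 below 0.005 m and z of knob_c in the frame of step2 below 0.0015 m))), for 0.03 s.
At the end, for the whole second after the job is handed in: The knob that stood on the pad sits, released and at rest, in the smallest bore that takes it: upright (within 0.08 rad), within 3 mm of the bore's centre, its shoulder down on the step (tenon at least 15.5 of its 18 mm in); the two other knobs stand in the tray, moved less than 15 mm (((horizontal distance between knob_a and step0 below 0.003 m and z of knob_a in the frame of step0 below -0.0155 m and angle between knob_a's own z axis and vertical below 0.08 rad and linear speed of knob_a below 0.02 m/s and distance of each of knob_b, knob_c from where it was at the start of the episode below 0.015 m and angle between each of knob_b, knob_c's own z axis and vertical below 0.1 rad and x of knob_b in the frame of tray between -0.08 and 0.08 m and y of knob_b in the frame of tray between -0.043 and 0.043 m and x of knob_c in the frame of tray between -0.08 and 0.08 m and y of knob_c in the frame of tray between -0.043 and 0.043 m) or (horizontal distance between knob_b and step1 below 0.003 m and z of knob_b in the frame of step1 below -0.0155 m and angle between knob_b's own z axis and vertical below 0.08 rad and linear speed of knob_b below 0.02 m/s and distance of each of knob_a, knob_c from where it was at the start of the episode below 0.015 m and angle between each of knob_a, knob_c's own z axis and vertical below 0.1 rad and x of knob_a in the frame of tray between -0.08 and 0.08 m and y of knob_a in the frame of tray between -0.043 and 0.043 m and x of knob_c in the frame of tray between -0.08 and 0.08 m and y of knob_c in the frame of tray between -0.043 and 0.043 m) or (horizontal distance between knob_c and step2 below 0.003 m and z of knob_c in the frame of step2 below -0.0155 m and angle between knob_c's own z axis and vertical below 0.08 rad and linear speed of knob_c below 0.02 m/s and distance of each of knob_a, knob_b from where it was at the start of the episode below 0.015 m and angle between each of knob_a, knob_b's own z axis and vertical below 0.1 rad and x of knob_a in the frame of tray between -0.08 and 0.08 m and y of knob_a in the frame of tray between -0.043 and 0.043 m and x of knob_b in the frame of tray between -0.08 and 0.08 m and y of knob_b in the frame of tray between -0.043 and 0.043 m))); the robot touches nothing.
It fails at once if a knob is forced against the gauge with more than 22 N (contact force between any of knob_a, knob_b, knob_c and gauge above 22 N).
It fails at once if a bystander is moved more than 25 mm (distance of any of sander, hammer, screwdriver, tin, sanding_block, tape from where it was at the start of the episode above 0.025 m).
It also fails if it takes over 64 s, if anything falls off the work surface, if the arm or the gripper's body presses on something with over 40 N, if the wrist force passes 120 N, or if a joint passes its speed limit or range.

## Working session

There is one attempt and no reset: what is moved stays moved. The work goes in short steps, each a Python script; the robot and the scene stay as the last script left them, time stands still between calls to the robot, and variables do not carry over. Pictures are saved under pics/ and viewed, at most 10 in all, crops included, and the job is handed in when it is done.

```bash
mkdir -p pics
python3 - <<'E'
from cell import r,optics
import cv2,numpy as np
for n in("top","side"):
    d=optics.get_image(n); np.savez(f"{n}.npz",**d); cv2.imwrite(f"pics/{n}0.png",d["pixels"][:,:,::-1])
    M=d["camera_from_world"]; print(n,d["fx"],d["cx"],d["cy"],(-M[:3,:3].T@M[:3,3]).round(3),M[2,:3].round(3))
print(r.finger_overhang,r.current_ee_rot(),r.current_t())
E
```

```text
top 433.7026529016337 254.26738547832383 188.9695779341481 [ 0.297 -0.034  1.287] [ 0.216 -0.018 -0.976]
side 355.55333554217253 256.6232445017126 190.23176644509695 [0.394 0.529 0.811] [ 0.175 -0.609 -0.774]
0.022 [ 9.85850560e-01  1.67625801e-01 -3.19010868e-05 -5.12758905e-04] 0.1
```

View pics/top0.png

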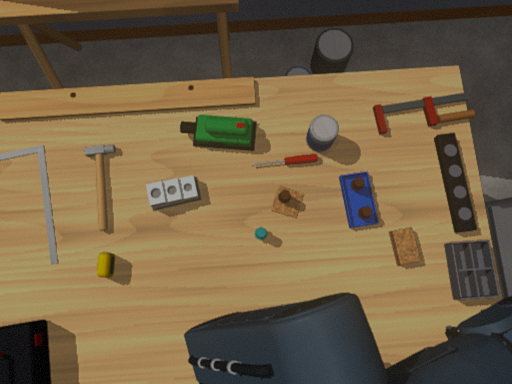

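View pics/side0.png

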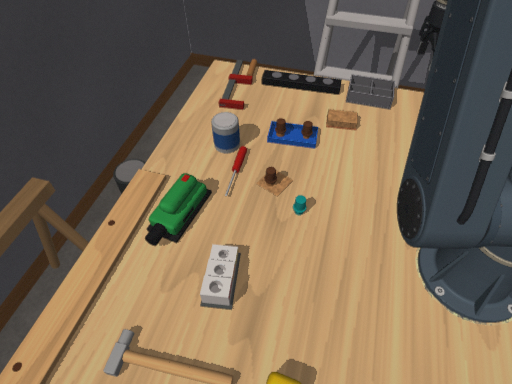

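The top view shows the gauge at (173,192), the pad and knob at (286,198), the tray at (359,200) and the turquoise decoy at (261,233). Next I'll get the positions from masks and depth.

```bash
cat > h.py <<'E'
import numpy as np,cv2
def world(d):
    D=d["depth"]; v,u=np.mgrid[:384,:512]; M=d["camera_from_world"]
    P=np.stack([(u-d["cx"])/d["fx"]*D,(v-d["cy"])/d["fy"]*D,D],-1)
    return (P-M[:3,3])@M[:3,:3]
def ray(d,uv,z):
    M=d["camera_from_world"]; R=M[:3,:3]; c=-R.T@M[:3,3]
    w=R.T@np.array([(uv[0]-d["cx"])/d["fx"],(uv[1]-d["cy"])/d["fy"],1.])
    return c+w*(z-c[2])/w[2]
E
python3 - <<'E'
import numpy as np,cv2
from h import *
np.set_printoptions(precision=4,suppress=True)
box={"top":dict(g=(140,170,210,215),k=(268,182,308,220)),"side":dict(g=(195,240,245,312),k=(255,160,295,196))}
rows=[]
for n in("top","side"):
    d=dict(np.load(n+".npz")); W=world(d); px=d["pixels"]; hsv=cv2.cvtColor(px,cv2.COLOR_RGB2HSV)
    x0,y0,x1,y1=box[n]["g"]
    m=np.zeros((384,512),np.uint8); m[y0:y1,x0:x1]=((hsv[...,1]<60)&(hsv[...,2]>130))[y0:y1,x0:x1]*255
    cs,hi=cv2.findContours(m,cv2.RETR_CCOMP,cv2.CHAIN_APPROX_NONE)
    for c,h in zip(cs,hi[0]):
        a=cv2.contourArea(c)
        if h[3]>=0 and a>20:
            (u,v),ax,_=cv2.fitEllipse(c); 
            ring=cv2.dilate(cv2.drawContours(np.zeros_like(m),[c],-1,255,-1),np.ones((9,9)))&m
            print(n,"hole",round(u,1),round(v,1),a,"z ring",np.median(W[...,2][ring>0]),[ray(d,(u,v),z)[:2] for z in(.042,.05,.058)])
        elif a>200: print(n,"outer",cv2.minAreaRect(c),a)
    x0,y0,x1,y1=box[n]["k"]; s=W[y0:y1,x0:x1]; q=s[...,2]; t=s[(q>.052)&(q<.075)]
    print(n,"knob pts",len(t),t.mean(0),np.percentile(t,[2,98],0).ravel())
    k=np.zeros((384,512),np.uint8); k[y0:y1,x0:x1]=(hsv[...,2]<95)[y0:y1,x0:x1]*255
    x0,y0,x1,y1=box[n]["g"];x2,y2,x3,y3=box[n]["k"]
    c1=cv2.resize(px[y0-8:y1+8,x0-12:x1+12],None,fx=5,fy=5); c2=cv2.resize(px[y2:y3,x2:x3],None,fx=5,fy=5)
    H=max(c1.shape[0],c2.shape[0]); pad=lambda c:cv2.copyMakeBorder(c,0,H-c.shape[0],0,0,0)
    rows.append(np.hstack([pad(c1),pad(c2)]))
Wd=max(a.shape[1] for a in rows)
im=np.vstack([cv2.copyMakeBorder(a,0,0,0,Wd-a.shape[1],0) for a in rows]); f=min(1,600/im.shape[0],800/im.shape[1]); cv2.imwrite("pics/crop.png",cv2.resize(im,None,fx=f,fy=f)[:,:,::-1])
E
```

```text
top outer ((155.15383911132812, 192.76922607421875), (21.96500587463379, 16.08152198791504), 78.69007110595703) 312.0
top hole 155.2 192.4 93.5 z ring 0.059809444548867274 [array([0.5825, 0.234 ]), array([0.5806, 0.2323]), array([0.5788, 0.2306])]
top outer ((172.03414916992188, 189.49269104003906), (21.371967315673828, 14.527352333068848), 77.90524291992188) 270.5
top hole 171.2 189.4 73.5 z ring 0.051900896131888585 [array([0.5884, 0.187 ]), array([0.5865, 0.1856]), array([0.5846, 0.1842])]
top outer ((188.0352783203125, 186.6588134765625), (21.259185791015625, 14.317411422729492), 77.47119140625) 255.0
top hole 187.3 186.6 60.5 z ring 0.04412832654139626 [array([0.5937, 0.1394]), array([0.5918, 0.1383]), array([0.5899, 0.1372])]
top knob pts 89 [ 0.547  -0.1436  0.0636] [ 0.5339 -0.158   0.0572  0.5603 -0.1296  0.0695]
side outer ((217.9146728515625, 273.5769348144531), (29.731840133666992, 60.59410095214844), 9.29330825805664) 1528.5
side hole 214.0 286.6 94.5 z ring 0.05730198837817428 [array([0.5846, 0.2242]), array([0.5826, 0.2273]), array([0.5806, 0.2305])]
side hole 218.1 269.4 69.0 z ring 0.04937949149351135 [array([0.5902, 0.1811]), array([0.5881, 0.1847]), array([0.5861, 0.1883])]
side hole 221.8 253.6 45.5 z ring 0.04150760957927673 [array([0.5958, 0.1389]), array([0.5937, 0.143 ]), array([0.5916, 0.147 ])]
side knob pts 79 [ 0.5459 -0.1412  0.0601] [ 0.5328 -0.1566  0.0526  0.5589 -0.1294  0.0636]
```

View pics/crop.png

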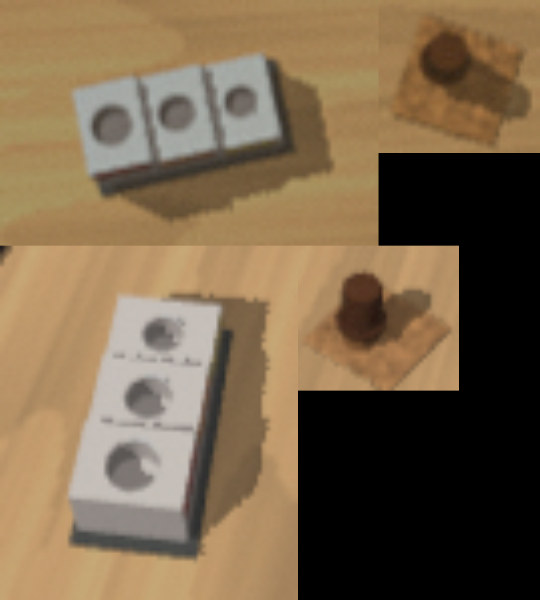

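Both views agree on the bores: step0 ≈ (.595,.139), step1 ≈ (.587,.185) and step2 ≈ (.580,.2305). The knob is at about (.5465,-.1435). I'll grasp it along two crossed directions so it centres itself, with the jaws finally closing along the gauge's x.

```bash
cat >> h.py <<'E'
def q(a): return [np.cos(a/2),np.sin(a/2),0.,0.]
A1=np.arctan2(-.0075,.046)   # placeholder, gauge yaw = atan2(-dx,dy)
YAW=np.arctan2(.0075,.0457)
AG=[YAW+np.pi/2,YAW-np.pi/2]  # tool y along gauge x
E
python3 - <<'E'
from cell import r
from h import *
np.set_printoptions(precision=3,suppress=True)
K=[.5465,-.1435]
for a in AG:
    for p in (K+[.15],[.595,.139,.2],[.58,.2305,.2]): print(np.degrees(a),r.inverse_kinematics(p,q(a)))
t0=r.current_t()
r.move_to(K+[.15],q(YAW)); print(r.current_q(),r.current_t()-t0)
r.set_gripper(.65,20)
r.move_linear(K+[.058],vel=.1); print(r.current_tool_pos(),r.current_contact_force(),r.current_t()-t0)
r.set_gripper(0,20); print(r.current_opening(),r.current_finger_force(),r.current_contact_force(),r.current_t()-t0)
E
```

```text
99.31994747210597 [-0.339  0.503  1.703 -0.     0.935 -0.502]
99.31994747210597 [ 0.153  0.516  1.538 -0.     1.087 -0.009]
99.31994747210597 [ 0.304  0.539  1.5   -0.     1.102  0.141]
-80.68005252789403 [-0.339  0.503  1.703 -0.     0.935  2.64 ]
-80.68005252789403 None
-80.68005252789403 None
[-0.34   0.503  1.703 -0.     0.935  1.069] 1.9249999999999998
[ 0.547 -0.144  0.059] [-0.194  0.542  0.254] 3.4
0.34745098487741416 22.29047030210495 [-0.113  0.875  4.923] 3.7417
```

Run:
```python
from cell import r,optics
from h import *
np.set_printoptions(precision=4,suppress=True)
K=[.5465,-.1435]
r.set_gripper(.65,20)
r.move_linear(K+[.085],vel=.1)
r.move_to(K+[.085],q(AG[0]))
r.move_linear(K+[.058],vel=.1)
r.set_gripper(0,40); print(r.current_opening(),r.current_finger_force(),r.current_contact_force())
r.sleep(.2);print(r.current_tool_pos(),r.current_contact_force())
r.move_linear(K+[.16],vel=.12); r.sleep(.2); print(r.current_contact_force())
r.move_to([.595,.139,.155],q(AG[0])); r.sleep(.3); print(r.current_tool_pos(),r.current_contact_force(),r.current_t())
for n in("top","side"):
    d=optics.get_image(n); np.savez(f"{n}1.npz",**d)
    u,v=(175,185) if n=="top" else (222,245)
    cv2.imwrite(f"pics/{n}1.png",cv2.resize(d["pixels"][v-60:v+60,u-80:u+80,::-1],None,fx=5,fy=5))
```

```text
0.33753423041233066 39.37578499317169 [-1.7163 -0.418   5.9285]
[ 0.5469 -0.1436  0.0587] [-1.7621  0.1466  6.1366]
[ 0.1507 -0.8146 -0.3232]
[0.5951 0.1382 0.155 ] [-0.7989  0.4798 -0.1885] 9.6083
```

View pics/side1.png

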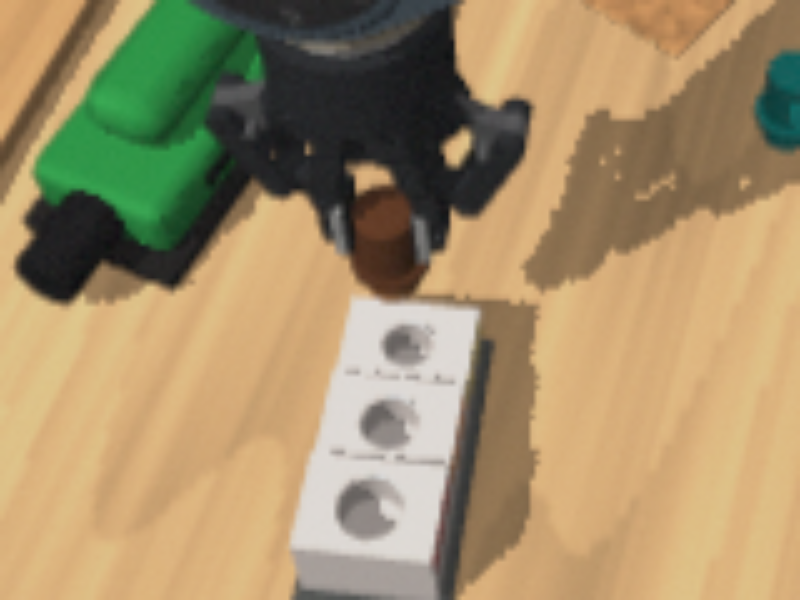

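The knob hangs upright between the pads, with its top at about pixel (219,227) in the full side image. Next is a gentle force-limited trial at step0, with a projection check.

```bash
cat >> h.py <<'E'
OFF=.0547
def press(r,xy,zb,lim=4.,deep=.004,step=.0006):
    """lower from 4 mm above mouth zb until |F|>lim or foot deep below mouth; returns foot depth below mouth, force"""
    r.move_linear([*xy,zb+.004+OFF],vel=.06); r.sleep(.3)
    f0=np.array([r.current_contact_force() for _ in range(1)]).mean(0); z=.004; log=[]
    while z>-deep:
        z-=step; r.move_linear([*xy,zb+z+OFF],vel=.02); r.sleep(.06)
        f=np.array(r.current_contact_force())-f0; p=r.current_tool_pos()
        log.append((round((p[2]-OFF-zb)*1e3,2),*f.round(1)))
        if f[2]>lim or np.linalg.norm(f)>lim+3: break
    return log,p
E
python3 - <<'E'
from cell import r
from h import *
d=dict(np.load("side1.npz")); M=d["camera_from_world"]; 
for P in([.5951,.1382,.1583],[.5951,.1382,.1183],[.5951,.1382,.042]):
    c=M[:3,:3]@P+M[:3,3]; print(d["fx"]*c[0]/c[2]+d["cx"],d["fy"]*c[1]/c[2]+d["cy"])
log,p=press(r,[.5947,.1391],.042); print(*log,sep="\n"); print(p,r.current_torque(),r.current_t())
E
```

```text
218.02108214109336 227.0991093140206
219.54839778301638 236.82607721217246
222.15977204271567 253.457055706031
(np.float64(3.39), np.float64(-0.1), np.float64(-1.6), np.float64(-0.3))
(np.float64(2.77), np.float64(-0.0), np.float64(-0.0), np.float64(0.2))
(np.float64(2.16), np.float64(-0.8), np.float64(0.0), np.float64(-0.5))
(np.float64(1.58), np.float64(-1.2), np.float64(-0.5), np.float64(-0.0))
(np.float64(1.0), np.float64(-1.6), np.float64(-0.3), np.float64(-0.8))
(np.float64(0.38), np.float64(-0.3), np.float64(0.5), np.float64(-0.2))
(np.float64(-0.14), np.float64(-0.9), np.float64(-0.5), np.float64(1.1))
(np.float64(-0.68), np.float64(-0.4), np.float64(-0.9), np.float64(1.6))
(np.float64(-1.25), np.float64(-0.1), np.float64(-0.3), np.float64(3.0))
(np.float64(-1.86), np.float64(-1.5), np.float64(-0.5), np.float64(5.2))
[0.59477177 0.13909793 0.09483587] [-0.07534511  0.12569322 -0.03018633] 14.15
```

The tenon met the mouth at z≈0 and the force then rose at about 3 N/mm, so it didn't enter. Before I call the bore too small, I'll rule out misalignment with a small light-pressure search.

```bash
cat >> h.py <<'E'
def search(r,xy,zb,dz=-.0012,rads=((.0015,6),(.003,9))):
    xy=np.array(xy); out=[]
    r.move_linear([*xy,zb+dz+OFF],vel=.02)
    for R,n in rads:
        for k in range(n):
            t=2*np.pi*k/n; P=xy+R*np.array([np.cos(t),np.sin(t)])
            r.move_linear([*P,zb+dz+OFF],vel=.015); r.sleep(.05)
            f=r.current_contact_force(); out.append((P-xy)*1e3); print(out[-1].round(1),np.round(f,1),np.round(r.current_torque(),2))
            if f[2]<.6:
                r.sleep(.1)
                if r.current_contact_force()[2]<.8: return P
    return None
E
python3 - <<'E'
from cell import r
from h import *
print(search(r,[.5947,.1391],.042),r.current_t())
E
```

```text
[1.5 0. ] [-1.5 -0.1  3.2] [0.   0.38 0.04]
[0.8 1.3] [ 0.5 -1.4  1.8] [-0.23 -0.03 -0.04]
[-0.8  1.3] [ 1.6 -0.2  2.4] [-0.06 -0.3   0.  ]
[-1.5  0. ] [1.1 1.4 2.2] [ 0.13 -0.23 -0.04]
[-0.8 -1.3] [-1.1  1.3  3.1] [0.33 0.12 0.04]
[ 0.8 -1.3] [-2.8 -0.5  3.7] [0.05 0.38 0.01]
[3. 0.] [-0.2 -0.7  2.4] [-0.08  0.11 -0.01]
[2.3 1.9] [ 0.2 -0.6  3.4] [-0.16 -0.27 -0.02]
[0.5 3. ] [ 0.4 -0.4  2.4] [-0.   -0.17 -0.02]
[-1.5  2.6] [1.1 0.6 3.4] [ 0.09 -0.2  -0.06]
[-2.8  1. ] [0.4 1.2 2.1] [ 0.17 -0.01 -0.01]
[-2.8 -1. ] [-0.8  1.6  2.9] [ 0.24  0.07 -0.01]
[-1.5 -2.6] [-1.2  1.2  3.1] [ 0.07  0.22 -0.03]
[ 0.5 -3. ] [-1.1 -0.6  2.7] [-0.03  0.25  0.06]
[ 2.3 -1.9] [-1.6 -0.5  2.9] [-0.12  0.16 -0.06]
None 19.2417
```

There was no entry anywhere within 3 mm of centre, so step0 is too small. Next is the middle step.

Run:
```python
from cell import r
from h import *
p=r.current_tool_pos()
r.move_linear([.5947,.1391,.12],vel=.1); r.move_linear([.5873,.1849,.12],vel=.1)
log,p=press(r,[.5873,.1849],.05); print(*[tuple(map(float,l)) for l in log],sep="\n"); print(p,r.current_torque(),r.current_t())
```

```text
(3.41, 1.2, -0.7, -1.4)
(2.78, 0.4, 0.3, 0.0)
(2.17, 0.6, -0.3, -0.6)
(1.57, -0.3, -0.1, -0.6)
(0.99, -0.5, -0.4, -0.3)
(0.36, -0.2, 0.1, 0.2)
(-0.14, 1.0, 0.1, 0.9)
(-0.68, 1.1, -0.9, 1.8)
(-1.26, -0.3, -0.8, 3.2)
(-1.85, -0.2, -0.9, 4.1)
[0.58738918 0.18492891 0.10284981] [-0.01234436  0.04717852  0.00538341] 23.9833
```

Run:
```python
from cell import r,optics
from h import *
P=search(r,[.5873,.1849],.05); print(P,r.current_tool_pos(),r.current_t())
d=optics.get_image("side"); u,v=222,245
cv2.imwrite("pics/side2.png",cv2.resize(d["pixels"][v-60:v+60,u-80:u+80,::-1],None,fx=5,fy=5))
```

```text
[1.5 0. ] [-1.   0.3  3.8] [0.01 0.41 0.07]
[0.8 1.3] [-1.2 -1.7  2.2] [-0.27  0.    0.02]
[-0.8  1.3] [ 1.5 -0.1  2.4] [-0.03 -0.29  0.04]
[-1.5  0. ] [-0.7  0.6 -1.2] [-0.03  0.01  0.  ]
[0.5858 0.1849] [0.58542567 0.18482815 0.10309971] 25.5333
```

View pics/side2.png

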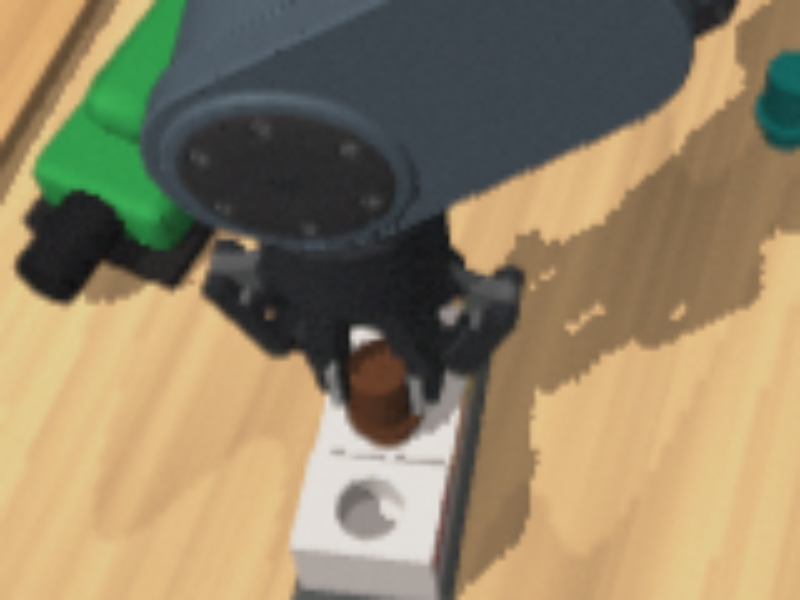

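The force fell to zero at (.5858,.1849): the tenon has entered the middle bore. Now I'll lower it, yielding to side forces.

Run:
```python
from cell import r
from h import *
xy=np.array([.5856,.1849]); z=-.0012
while z>-.021:
    z-=.0008; r.move_linear([*xy,.05+z+OFF],vel=.03); r.sleep(.04)
    f=np.array(r.current_contact_force()); 
    if abs(z*1e4)%24<8 or f[2]>2: print(round(z*1e3,1),np.round((r.current_tool_pos()[2]-OFF-.05)*1e3,2),f.round(1),np.round(r.current_torque(),2),(xy*1e3).round(2))
    for i in(0,1):
        if abs(f[i])>1.5: xy[i]+=.0002*np.sign(f[i])
    if f[2]>4.5: break
print(r.current_tool_pos(),r.current_t())
```

```text
-2.8 -2.83 [-0.6 -0.6 -0.1] [-0.03  0.05  0.02] [585.6 184.9]
-5.2 -5.25 [-0.6 -0.8 -0.7] [-0.08  0.01  0.03] [585.6 184.9]
-7.6 -7.65 [ 0.7 -0.1 -1.2] [-0.03  0.05 -0.02] [585.6 184.9]
-10.0 -10.05 [-1.1 -0.3 -1.1] [-0.08  0.02  0.02] [585.6 184.9]
-12.4 -12.44 [-0.2 -0.  -1.7] [-0.08  0.07 -0.01] [585.6 184.9]
-14.8 -14.83 [-0.1 -0.1 -1.9] [-0.08  0.09  0.04] [585.6 184.9]
-17.2 -17.25 [-0.7  0.5 -1.2] [-0.07  0.03  0.  ] [585.6 184.9]
-19.6 -19.45 [-0.7 -1.6  3.4] [-0.21  0.33 -0.01] [585.6 184.9]
-20.4 -20.16 [-2.5  0.4  5. ] [-0.08  0.4  -0.06] [585.6 184.7]
[0.58567158 0.18485204 0.08453699] 32.5833
```

Run:
```python
from cell import r,optics
from h import *
p=r.current_tool_pos()
r.set_gripper(.65,20); r.sleep(.3); print(r.current_contact_force())
r.move_linear([p[0],p[1],.16],vel=.12)
r.move_to([.45,-.05,.28],q(AG[0])); r.sleep(.2); print(r.current_contact_force(),r.current_t())
im=[]
for n in("top","side"):
    d=optics.get_image(n); np.savez(f"{n}3.npz",**d); W=world(d); hsv=cv2.cvtColor(d["pixels"],cv2.COLOR_RGB2HSV)
    m=(abs(W[...,0]-.585)<.025)&(abs(W[...,1]-.185)<.025)&(W[...,2]>.07); t=W[m]; print(n,len(t),t.mean(0).round(4),np.percentile(t[:,2],[50,98]).round(4))
    u,v=(172,190) if n=="top" else (220,268)
    im.append(cv2.resize(d["pixels"][v-50:v+50,u-40:u+40,::-1],None,fx=5,fy=5))
cv2.imwrite("pics/fin.png",np.hstack(im))
```

```text
[ 0.01004682 -0.4295552   0.25512764]
[ 0.18934698  0.96794064 -1.09601702] 35.3833
top 100 [0.5846 0.1828 0.0891] [0.091  0.0953]
side 161 [0.5837 0.1873 0.0866] [0.0886 0.0919]
```

View pics/fin.png

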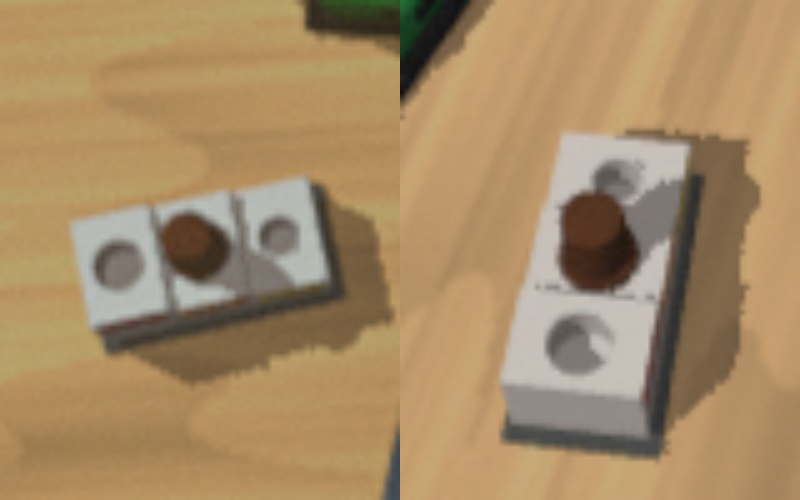

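The knob sits upright in the middle bore with its shoulder on the step. Its top is at about 90 mm (50+40), as it should be when fully home.

```bash
python3 -c "
from cell import r
print(r.hand_in())"
```

```text
the job is handed in; nothing more can be done
None
```

The knob did not enter the lowest (23.5 mm) bore but went into the middle (26.5 mm) one, so its tenon is the 25 mm size; I left it there released, shoulder down on the step, and handed the job in (no verdict was returned).

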